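# Pull the roof flap of a toy-drying cabinet shut with a hook pole

### The job

The roof flap of the little wooden drying cabinet stands open: pick up the hook pole, put its hook through the ring eye at the top of the flap, and with the hook in the ring pull the flap over and down, without slamming it, until it is fully shut. Then unhook and lay the pole gently down flat on the open shelf, the way up it lay before, with the flap still shut. Use only the pole on the cabinet, never the hand or arm, and leave the half-open drawer and the other things on the shelf where they are.

Things in the scene. Friction and masses are not known exactly. Their poses are not given: they have to be found in the camera images.
- pole: Hook pole, loose, about 100 g: dark wooden stick 150 long (x) x 20 wide x 26 high (mm) lying flat on the shelf; from its front end an 8 mm steel rod runs on and bends square to the left as a side-pointing peg (the hook), all level, axis 13 above the underside. Origin: centre of the stick's underside; x towards the hook, y the way the peg points, z up. Hook end away from the robot, within 30 degrees.
- pole_grip (a point): A good place to hold the pole, near its centre of mass: on the stick's axis (pole frame 15, 0, 13 mm), stick 20 mm wide here. Axes as pole. Ahead of it: the stick ends at pole x = 75, an 18 mm thick steel ferrule at 85, then only the 8 mm rod.
- pole_peg (a point): Point on the axis of the peg (pole frame 120, 26, 13 mm). The peg, 8 mm thick, runs along pole y at x = 120, from the bend at y = 0 to its rounded end at y = 48, so 22 mm of it stand beyond this point. Axes as pole.
- cabinet: The wooden drying cabinet, fixed to the shelf: 140 deep (x) x 260 wide (y) x 160 high (mm), a drawer below and an airing box above, closed by the roof flap. Origin: centre of its underside. +x points to its back, its front with the drawer looks along -x, roughly to the robot; z up.
- flap (a joint): Angle of the roof flap in rad: 0 = shut, level on the cabinet; grows as it opens upward about its rear edge; starts at 1.35 to 1.65 (about upright). The hinge is stiff: the flap (about 110 g) stays where it is left and takes 1 to 2 N at the ring to move. It stops dead at 0.
- flap_ring (a point): Centre of the steel ring eye on the middle of the flap's free edge: wire 5 mm, inside diameter 32, outside 42 mm; 140 mm from the hinge line, 25 mm beyond the flap's edge, about 0.30 m high when open. Its hole runs along y, parallel to the hinge, so a side-pointing peg slides in sideways. Axes turn with the flap: -x from the hinge outward through the ring, y as the cabinet's y.
- flap_hinge (a point): Middle of the flap's hinge line: 45 mm behind the cabinet's centre, 164 mm above the shelf. The flap is a board 115 mm from hinge to free edge, 250 mm wide, 8 mm thick. y runs along the hinge; axes turn with the flap.
- drawer_front (a point): Middle of the top edge of the drawer's front face, 79 mm above the shelf. The drawer holds walnut animal figures, their tops up to about 70 mm above the shelf, and stands out 45 to 75 mm from the cabinet's front; a 10 mm pull sticks out farther.
- duck: Purple silicone bath duck, about 95 x 80 x 91 mm high, loose. Origin: centre of its underside.
- top: Stainless steel spinning top, 72 mm across, 82 mm high with its wooden stand (one piece). Loose. Origin: centre of the underside.
- beadframe: Wooden abacus-style bead frame lying flat, 100 (x) x 150 (y) x 23 mm, loose. Origin: centre of its underside.
- block: Clear acrylic block, 60 (x) x 80 (y) x 45 mm high, loose. Origin: centre of its underside.

How it is judged:
On the way, in this order (a step that is already met when the one before it is completed fails the run):
1. the pole's peg is through the ring eye of the still open flap (peg axis inside the ring's hole, its end out on the other side, flap above 1.0 rad) (x of pole_peg in the frame of flap_ring between -0.016 and 0.016 m and z of pole_peg in the frame of flap_ring between -0.016 and 0.016 m and y of pole_peg in the frame of flap_ring between -0.02 and 0.03 m and value of joint flap above 1 rad), for 0.2 s.
2. the flap is pulled more than half-way over with the peg still in the ring (flap below 0.7 rad) (x of pole_peg in the frame of flap_ring between -0.016 and 0.016 m and z of pole_peg in the frame of flap_ring between -0.016 and 0.016 m and y of pole_peg in the frame of flap_ring between -0.02 and 0.03 m and value of joint flap below 0.7 rad), for 0.1 s.
3. the flap is fully shut (below 0.05 rad) (value of joint flap below 0.05 rad), for 0.2 s.
At the end, for the whole second after the job is handed in: The flap is shut (below 0.05 rad) and the pole is let go and at rest, lying flat on the shelf, same side up as at the start (within 0.15 rad; its grip point below 19 mm and peg point below 21 mm above the shelf, 13 mm being exactly flat), anywhere on the open shelf (value of joint flap below 0.05 rad and height (world z) of pole_grip below 0.019 m and height (world z) of pole_peg below 0.021 m and angle between pole's own z axis and vertical below 0.15 rad and linear speed of pole below 0.02 m/s and angular speed of pole below 0.2 rad/s); the robot touches nothing.
It fails at once if the hand or arm touches the cabinet, its flap or its drawer (over 1 N) (contact force between any of the fingers, the arm and cabinet above 1 N).
It fails at once if the flap is slammed (closing faster than 2.5 rad/s) (velocity of joint flap below -2.5 rad/s).
It fails at once if the pole is dropped (falling free at over 0.5 m/s more than 30 mm above the shelf) (height (world z) of pole_grip above 0.03 m and contact force between the fingers and pole below 0.1 N and linear speed of pole above 0.5 m/s).
It fails at once if the drawer is pushed more than 15 mm (distance of drawer_front from where it was at the start of the episode above 0.015 m).
It fails at once if the duck, top, bead frame or acrylic block is moved more than 20 mm (distance of any of duck, top, beadframe, block from where it was at the start of the episode above 0.02 m).
It also fails if it takes over 64 s, if anything falls off the work surface, if the arm or the gripper's body presses on something with over 40 N, if the wrist force passes 120 N, or if a joint passes its speed limit or range.

### The arm

A 6-joint arm with a two-finger parallel gripper is mounted at the origin on the work surface. World frame = base frame: x ahead of the robot, y to its left, z up, the work surface at z = 0. Lengths are in m, angles in rad, forces in N, time in s.
With the tool pointing down it reaches from about 0.35 to 0.975 m from the base axis. Payload 4.9 kg.
Tool frame: the origin (TCP) lies midway between the tips of the shut fingers; the grasp point (between the pads) lies 19 mm behind it; z points along the fingers, y is the line along which they close (so a half turn about z gives the same grasp; the last joint's range is limited). The gripper opens to 85 mm and grips with 20 to 120 N. Pads are 22 mm wide; open, the fingers measure 114 mm over their backs; the gripper's body (76 mm by 85 mm) begins 54 mm behind the grasp point. The pads swing forward as they close: fully open they stand 13 mm farther back than shut.
Start: joints at [1.11, 0.053, 1.613, -0, 1.476, -0.119], TCP at [0.209, 0.589, 0.231] pointing down, gripper open.
Joint ranges: [-3.01, 3.01], [-1.01, 2.22], [0.06, 2.58], [-1.02, 4.17], [0.09, 2.62], [-3.14, 3.14]. Speed limits (rad/s): [2.57, 2.57, 3.14, 3.14, 3.14, 3.14].

### API

Orientations are given as a rotation vector (axis times angle).
In Python, from station import telemetry, optics, ctrl gives the robot as it stands.
- The arm moves only by the shell command python3 -m pendant 'ROWS' [FORCE]. ROWS is JSON, one flat list of numbers, 7 for each row, row after row: the turn, a rotation vector about the tool's x, y, z as a fraction of full scale, then the shift along the tool's x, y, z as a fraction of full scale, then the opening, from 0 (shut) to 1 (fully open). In form: [ax, ay, az, tx, ty, tz, fingers, ax, ay, az, tx, ty, tz, fingers, ...]. A call has 1 to 12 rows; each row is the pose to reach, as a shift and turn from the pose commanded when the call began, along the tool's axes at that moment; what a row does not reach only later rows make up. Full scale, the value 1, is 300 mm for a shift and 30 degrees for a turn. A row lasts 1/8 s, in which the tool goes at most 62.5 mm and 10.7 degrees, less where a joint would pass 70% of its speed; a pose out of reach is approached as far as the arm can. A call with a number of a shift or a turn outside -1 to 1 is refused whole. A call with a gripper value outside its range is refused whole. The fingers move at their own pace and stop on an object; FORCE is the grip in N (left out, the last holds). Time passes only in rows, so rows that repeat a pose let the fingers close. It gives the time, the measured TCP pose, the force, the opening and the grip force at its end, in the units of the state.
- telemetry.get_obs(): the state, without advancing time (a new reading comes with each control period).
- optics.get_image(name): name is "scene" or "top" or "wrist"; returns a dict with "image" (384x512x3 uint8, red, green, blue), "depth" (384x512 float32, m along the optical axis (not along the pixel's ray), 0 where there is no reading), "fx", "fy", "cx", "cy" (pixels), "dist_coeffs" ([k1, k2, p1, p2, k3] as OpenCV has them; the pictures are not rectified), "rvec" (rotation vector, rad) and "tvec" (3), from world to camera coordinates, as OpenCV has them. Camera axes: x right, y down, z forward; pixel columns grow to the right and rows downward; lengths in m; the calibration is good to about 2 mm. A picture is of the moment at which its call begins.
- ctrl.finish_job(): hands the job in; it is judged then, once.
The state is a dict: "t": time; "q": joint angles; "dq": joint speeds; "effort": joint torques, N m; "tool_pos": TCP position; "tool_rot": TCP orientation; "contact_force": force on the tool from outside, world axes, zero at the start; "wrist_torque": the same for the moment, N m; "opening": finger opening in m; "grip_force": force on a finger pad.
Only numpy, scipy, OpenCV 4.12 (cv2) and the standard library are available. Lean on these libraries where they do the work, as an engineer would, in place of code of your own. Each camera call takes 0.05 s, during which the arm holds its last target. There are 200 camera calls.

## Working session

There is one attempt and no reset: what is moved stays moved. The work goes in short steps, Python scripts to look and compute and a shell command to move; the robot and the scene stay as the last step left them, time stands still between calls to the robot, and variables do not carry over. Pictures are saved under pics/ and viewed, at most 10 in all, crops included, and the job is handed in when it is done.

```bash
mkdir -p pics
cat > h.py <<'E'
import numpy as np, cv2
from station import telemetry, optics, ctrl
from scipy.spatial.transform import Rotation as R
def cam(n):
    d=optics.get_image(n); np.savez(''+n+'.npz',**d); return d
def load(n): return dict(np.load(''+n+'.npz'))
def K(d): return np.array([[d['fx'],0,d['cx']],[0,d['fy'],d['cy']],[0,0,1]],float)
def ray(d,uv):
    uv=np.asarray(uv,float).reshape(-1,1,2)
    n=cv2.undistortPoints(uv,K(d),np.array(d['dist_coeffs'],float)).reshape(-1,2)
    Rm=cv2.Rodrigues(np.array(d['rvec'],float))[0]; t=np.array(d['tvec'],float).ravel()
    return -Rm.T@t, np.c_[n,np.ones(len(n))]@Rm   # origin, dirs with unit depth
def plane(d,uv,z):
    o,v=ray(d,uv); return o+v*((z-o[2])/v[:,2])[:,None]
def dep(d,uv):
    uv=np.asarray(uv).reshape(-1,2).astype(int); o,v=ray(d,uv); return o+v*d['depth'][uv[:,1],uv[:,0]][:,None]
def cloud(d):
    h,w=d['depth'].shape; u,v=np.meshgrid(np.arange(w),np.arange(h)); 
    P=dep(d,np.c_[u.ravel(),v.ravel()]).reshape(h,w,3); P[d['depth']==0]=np.nan; return P
def proj(d,P): return cv2.projectPoints(np.asarray(P,float).reshape(-1,3),np.array(d['rvec'],float),np.array(d['tvec'],float),K(d),np.array(d['dist_coeffs'],float))[0].reshape(-1,2)
def save(d,n): cv2.imwrite('pics/'+n,cv2.cvtColor(d['image'],cv2.COLOR_RGB2BGR))
def st():
    o=telemetry.get_obs(); return o,np.array(o['tool_pos']),R.from_rotvec(o['tool_rot'])
def delta(P,Rt):
    "rows to reach world TCP P and rotation Rt from the present pose"
    o,p,r=st(); print('turn',(r.inv()*Rt).as_rotvec()/np.radians(30),'shift',r.inv().apply(np.array(P)-p)/.3)
E
python3 - <<'E'
from h import *
for n in ['scene','top']:
    d=cam(n); save(d,n+'0.png'); print(n,ray(d,[[256,192]]))
o,p,r=st(); print(o['t'],p,r.as_matrix())
a,b=[load(n)['image'] for n in ('scene','top')]
E
```

```text
scene (array([ 1.39277239, -0.63946031,  1.14399756]), array([[-0.56391269,  0.4542092 , -0.68983   ]]))
top (array([0.43549588, 0.00488349, 1.67134593]), array([[ 0.08420462, -0.00888178, -0.99660488]]))
0.1 [0.20925139 0.58834425 0.23020822] [[-9.42150914e-01  3.35188036e-01 -7.97573726e-04]
 [ 3.35188926e-01  9.42149494e-01 -1.64764974e-03]
 [ 1.99161202e-04 -1.81967259e-03 -9.99998325e-01]]
```

View pics/scene0.png

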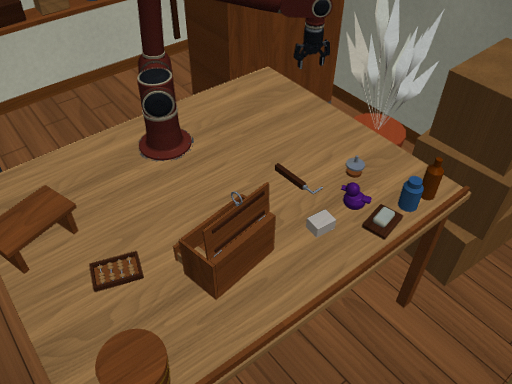

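View pics/top0.png

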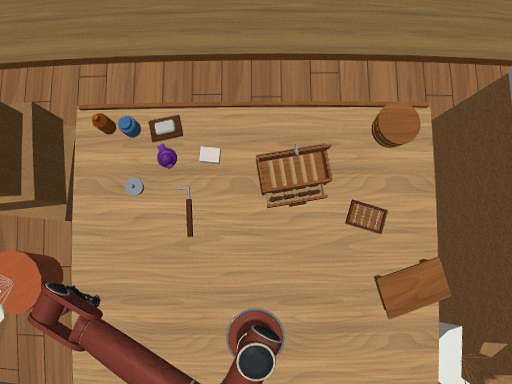

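Scene: the pole lies at top (189,215) with its peg tip at (178,188) pointing left. The cabinet is at top (294,170), yawed, with the ring at (296,149) in top and (237,197) in scene. Next I measure these with depth, masks and two-view rays.

```bash
python3 - <<'E'
from h import *
d=load('top'); P=cloud(d); im=d['image'].astype(int)
s=load('scene'); Q=cloud(s); si=s['image'].astype(int)
def reg(P,u0,u1,v0,v1):
    return P[v0:v1,u0:u1].reshape(-1,3)
# pole stick
m=np.zeros(im.shape[:2],bool); m[180:245,172:205]=True
dark=m&(im.sum(2)<200)
v,u=np.nonzero(dark); (c,sz,a)=cv2.minAreaRect(np.c_[u,v].astype(np.float32)); print('stick rect',c,sz,a, 'z',np.nanmedian(P[dark][:,2]))
box=cv2.boxPoints((c,sz,a)); print(plane(d,box,.026))
st_=m&(abs(im[...,0]-im[...,2])<25)&(im.sum(2)>200)
v,u=np.nonzero(st_); print('steel',len(u),u.min(),u.max(),v.min(),v.max()); print(plane(d,np.c_[u,v],.013).round(3)[np.argsort(v)][::3])
# cabinet: high points
for n,X in (('top',reg(P,240,345,135,215)),('scene',reg(Q,165,285,175,300))):
    for lo,hi in((.145,.18),(.19,.31)):
        k=X[(X[:,2]>lo)&(X[:,2]<hi)]
        print(n,lo,len(k),k.min(0),k.max(0)); 
        if len(k)>10:
            (c,sz,a)=cv2.minAreaRect(k[:,:2].astype(np.float32)); print(c,sz,a)
# ring: grey px
for n,d,(u0,u1,v0,v1) in (('top',d,(285,308,138,162)),('scene',s,(225,250,185,210))):
    i=d['image'].astype(int)[v0:v1,u0:u1]; g=(abs(i[...,0]-i[...,2])<22)&(i.sum(2)>180)
    v,u=np.nonzero(g); print(n,'ring',len(u),u.mean()+u0,v.mean()+v0,u.min()+u0,u.max()+u0,v.min()+v0,v.max()+v0)
    print(np.nanmedian(cloud(d)[v+v0,u+u0],0))
E
python3 - <<'E'
from h import *
for n,(u,v,w,h) in dict(top=(165,130,190,120),scene=(165,155,170,150)).items():
    i=load(n)['image'][v:v+h,u:u+w]; cv2.imwrite('pics/c_'+n+'.png',cv2.cvtColor(cv2.resize(i,None,fx=4,fy=4,interpolation=cv2.INTER_CUBIC),cv2.COLOR_RGB2BGR))
E
```

```text
stick rect (189.10061645507812, 217.51597595214844) (37.17028045654297, 5.195845603942871) 87.70938873291016 z 0.025754447700413907
[[0.54853232 0.2684757  0.026     ]
 [0.54922864 0.24779244 0.026     ]
 [0.40290675 0.24132394 0.026     ]
 [0.40214106 0.26185616 0.026     ]]
steel 35 177 190 187 198
[[0.598 0.302 0.013]
 [0.598 0.29  0.013]
 [0.598 0.278 0.013]
 [0.598 0.266 0.013]
 [0.594 0.302 0.013]
 [0.594 0.29  0.013]
 [0.594 0.278 0.013]
 [0.594 0.266 0.013]
 [0.566 0.262 0.013]
 [0.562 0.258 0.013]
 [0.558 0.258 0.013]
 [0.554 0.258 0.013]]
top 0.145 517 [ 0.56381699 -0.2840589   0.1453864 ] [ 0.74397791 -0.01320643  0.17958648]
(0.6532444953918457, -0.14859087765216827) (0.14178211987018585, 0.2598390579223633) 9.696101188659668
top 0.19 404 [ 0.66838846 -0.2636459   0.19008411] [ 0.71511697 -0.01902307  0.30885834]
(0.6909713745117188, -0.14147378504276276) (0.03728495165705681, 0.24647709727287292) 3.858407497406006
scene 0.145 1599 [ 0.56460566 -0.28741024  0.1450258 ] [ 0.74513173 -0.00774938  0.17983481]
(0.6549888849258423, -0.14808227121829987) (0.14515800774097443, 0.26305311918258667) 9.732491493225098
scene 0.19 1834 [ 0.67059611 -0.26558416  0.19000326] [ 0.72201421 -0.01687422  0.30847546]
(0.6933369040489197, -0.1414022147655487) (0.03911515325307846, 0.25174087285995483) 5.3606767654418945
top ring 34 296.2647058823529 149.85294117647058 295 298 144 155
[ 0.69183036 -0.14268842  0.30856764]
scene ring 46 236.41304347826087 198.65217391304347 231 242 191 205
[ 0.69447179 -0.14227261  0.3027469 ]
```

View pics/c_top.png

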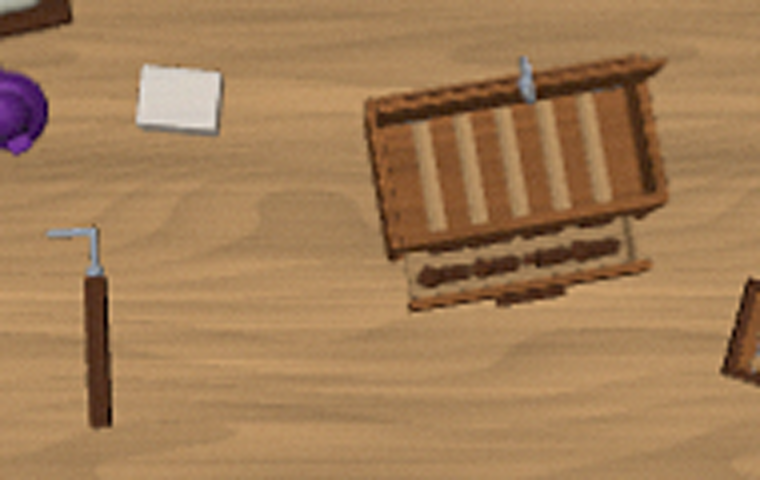

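View pics/c_scene.png

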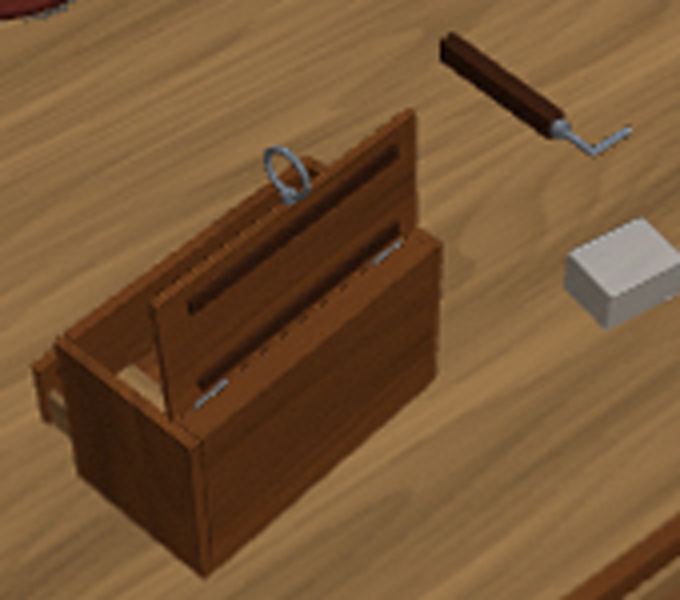

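Both views agree: the cabinet centre is about (0.654, -0.148) with yaw 9.7°. The ring is near (0.693, -0.142, 0.304) and the pole origin about (0.476, 0.255) with yaw about 2.8°. I move above the pole for a close wrist view.

```bash
cat >> h.py <<'E'
def Rd(yaw): # tool down, tool y along world yaw+90
    s,c=np.sin(yaw),np.cos(yaw); return R.from_matrix(np.array([[-c,-s,0],[-s,c,0],[0,0,-1.]]))
E
python3 - <<'E'
from h import *
a,b=load('top'),load('scene')
# ring centre by two rays
o1,v1=ray(a,[[296.3,149.8]]);o2,v2=ray(b,[[236.4,197.8]])
A=np.c_[v1[0],-v2[0]]; t=np.linalg.lstsq(A,o2-o1,rcond=None)[0]; p1=o1+t[0]*v1[0];p2=o2+t[1]*v2[0]; print('ring',p1,p2)
delta([.491,.256,.22],Rd(np.radians(2.8)))
E
```

```text
ring [ 0.69074335 -0.14254709  0.30405425] [ 0.69189138 -0.14087581  0.30408836]
turn [-0.0033567  -0.00105438 -0.74613369] shift [-1.25616617 -0.72886876  0.03510358]
```

```bash
python3 -m pendant '[0,0,-0.2,-0.2,-0.12,0.02,1, 0,0,-0.4,-0.4,-0.23,0.02,1, 0,0,-0.6,-0.6,-0.35,0.02,1, 0,0,-0.75,-0.8,-0.46,0.03,1, 0,0,-0.75,-1,-0.58,0.03,1, 0,0,-0.75,-1,-0.58,0.03,1, 0,0,-0.75,-1,-0.73,0.035,1, 0,0,-0.75,-1,-0.73,0.035,1]' 80
python3 - <<'E'
from h import *
delta([.491,.256,.22],Rd(np.radians(2.8)))
E
```

```text
t: 1.1
tool_pos: [0.418, 0.2798, 0.2195]
tool_rot: [0.075, -3.139, 0.002]
contact_force: [-0.2, 0.4, 0.1]
opening: 0.0857
grip_force: 0.0
turn [-0.00184261 -0.00361381 -0.00188066] shift [-0.23927854 -0.09105483 -0.00188626]
```

```bash
python3 -m pendant '[0,0,0,-0.14,-0.05,0,1, 0,0,0,-0.24,-0.09,0,1, 0,0,0,-0.24,-0.09,0,1, 0,0,0,-0.24,-0.09,0,1]'
python3 - <<'E'
from h import *
d=cam('wrist'); save(d,'w1.png'); o,v=ray(d,[[256,192]]); print(o,v, st()[1])
im=d['image'].astype(int)
P=cloud(d);
E
```

```text
t: 1.6
tool_pos: [0.4915, 0.2593, 0.2205]
tool_rot: [0.081, -3.14, -0.0]
contact_force: [-0.0, -0.6, 0.6]
opening: 0.085
grip_force: 0.0
[0.42083323 0.25516269 0.36387173] [[ 0.28168564  0.01745545 -0.95938514]] [0.49126759 0.25933734 0.22055135]
```

View pics/w1.png

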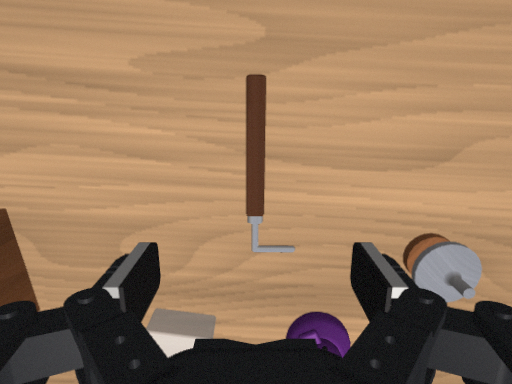

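The wrist view shows the stick from (256,75) to (255,215) and the peg running from (256,249) to (294,249). The duck, top and block are clear of the grasp. Next I refine the pole pose.

Run:
```python
from h import *
d=load('wrist'); im=d['image'].astype(int); P=cloud(d)
m=np.zeros(im.shape[:2],bool); m[60:225,235:280]=True
k=m&(im.sum(2)<190); v,u=np.nonzero(k)
print(u.min(),u.max(),v.min(),v.max(),'top z',np.nanmedian(P[k][:,2]))
c=[];
for r in range(v.min()+5,v.max()-5): 
    w=u[v==r]; c.append(((w.min()+w.max())/2,r))
W=plane(d,c,.026)[:,:2]; l=np.polyfit(W[:,0],W[:,1],1); print('yaw',np.degrees(np.arctan(l[0])),'y at .476',np.polyval(l,.476))
print('ends',plane(d,[[256,v.min()],[255,v.max()]],.026))
m[:]=0; m[228:262,240:305]=True
k=m&(abs(im[...,0]-im[...,2])<25)&(im.sum(2)>200); v,u=np.nonzero(k); q=u>262
print('peg',plane(d,[[u[q].mean(),v[q].mean()],[u.max(),v[q].mean()]],.013),'z',np.nanmedian(P[k][:,2]))
q=(u<262)&(v<244); print('rod',plane(d,[[u[q].mean(),v[q].mean()]],.013))
# second view: heights of stick ends, peg tip from top+wrist rays
a=load('top')
for n,p,q in (('rear',(256,74.5),(190,236.5)),('tip',(294.5,249),(177,188))):
    o1,v1=ray(d,[p]);o2,v2=ray(a,[q]); t=np.linalg.lstsq(np.c_[v1[0],-v2[0]],o2-o1,rcond=None)[0]; print(n,o1+t[0]*v1[0],o2+t[1]*v2[0])
delta([.491,.256,.05],Rd(np.radians(2.5)))
```

```text
247 265 75 215 top z 0.026622050947255838
yaw 2.5311251530884236 y at .476 0.2581595161298319
ends [[0.39986532 0.25500823 0.026     ]
 [0.54678221 0.26159541 0.026     ]]
peg [[0.5926672  0.29154157 0.013     ]
 [0.59166997 0.31048152 0.013     ]] z 0.016941684773700394
rod [[0.57733646 0.26257795 0.013     ]]
rear [0.39800384 0.2549723  0.00394105] [0.40043572 0.25428527 0.00378716]
tip [0.59481363 0.3119595  0.00779972] [0.59455382 0.30736497 0.00693991]
turn [ 0.00031171 -0.00134384  0.0158114 ] shift [ 0.00106836 -0.01115763  0.56850355]
```

```bash
python3 -m pendant '[0,0,0.015,0.004,-0.005,0.15,1, 0,0,0.015,0.004,-0.005,0.3,0.8, 0,0,0.015,0.004,-0.005,0.45,0.7, 0,0,0.015,0.004,-0.005,0.57,0.7, 0,0,0.015,0.004,-0.005,0.65,0.7, 0,0,0.015,0.004,-0.005,0.7,0.7, 0,0,0.015,0.004,-0.005,0.718,0.7, 0,0,0.015,0.004,-0.005,0.718,0.7]' 80
python3 -m pendant '[0,0,0,0,0,0,0.4, 0,0,0,0,0,0,0.2, 0,0,0,0,0,0,0, 0,0,0,0,0,0,0, 0,0,0,0,0,0,0, 0,0,0,0,0,0,0]' 80
```

```text
t: 2.65
tool_pos: [0.4912, 0.2574, 0.006]
tool_rot: [-0.068, 3.14, 0.0]
contact_force: [0.0, -0.5, 0.2]
opening: 0.0596
grip_force: 0.0
t: 3.4
tool_pos: [0.4919, 0.2574, 0.0067]
tool_rot: [-0.068, 3.139, 0.001]
contact_force: [-1.1, 0.0, 6.4]
opening: 0.0182
grip_force: 81.4
```

```bash
python3 -m pendant '[0,0,0,0,0,-0.03,0, 0,0,0,0,0,-0.1,0, 0,0,0,0,0,-0.25,0, 0,0,0,0,0,-0.45,0, 0,0,0,0,0,-0.65,0, 0,0,0,0,0,-0.85,0, 0,0,0,0,0,-0.98,0, 0,0,0,0,0,-0.98,0]'
python3 - <<'E'
from h import *
d=cam('wrist'); save(d,'w2.png'); im=d['image'].astype(int); P=cloud(d)
o,p,r=st(); print(p,r.as_matrix().round(4),o['grip_force'])
c=(im.max(2)-im.min(2)<25)&(im.sum(2)>200)
L=(P-p)@r.as_matrix(); k=c&(abs(L[...,2])<.05)&(L[...,0]<-.06)&(abs(L[...,1])<.07)
v,u=np.nonzero(k); print(len(u),u.min(),u.max(),v.min(),v.max()); X=L[k]; print(np.c_[u,v,(X*1000).round()][::max(1,len(u)//25)].astype(int))
E
```

```text
t: 4.4
tool_pos: [0.4923, 0.2576, 0.3041]
tool_rot: [-0.067, 3.133, 0.004]
contact_force: [0.2, 0.5, -0.8]
opening: 0.0185
grip_force: 80.7
[0.49118087 0.25715683 0.30070478] [[-9.991e-01 -4.300e-02  2.400e-03]
 [-4.300e-02  9.991e-01  8.000e-04]
 [-2.500e-03  7.000e-04 -1.000e+00]] 80.66084146499634Traceback (most recent call last):
  File "<stdin>", line 6, in <module>
    return umr_minimum(a, axis, None, out, keepdims, initial, where)
ValueError: zero-size array to reduction operation minimum which has no identity
```

View pics/w2.png

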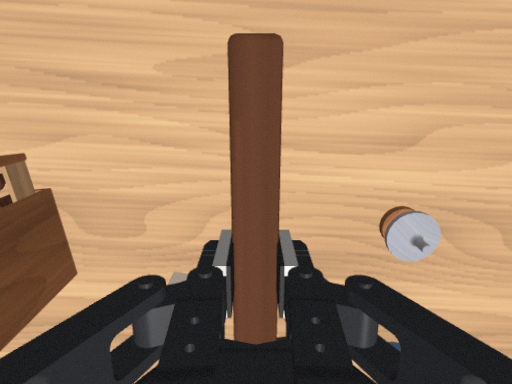

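```bash
cat >> h.py <<'E'
yaw=np.radians(9.7); ex=np.array([np.cos(yaw),np.sin(yaw),0]); ey=np.array([-np.sin(yaw),np.cos(yaw),0])
RING=np.array([.6915,-.142,.304]); OFF=np.array([.1035,.026,.0067])
def tcp(dx,dy,dz,ring=RING,off=OFF): # TCP for peg at ring + cabinet-frame offset
    return ring+ex*(dx-off[0])+ey*(dy-off[1])+np.array([0,0,dz-off[2]])
E
python3 - <<'E'
from h import *
d=load('wrist'); P=cloud(d); o,p,r=st(); L=(P-p)@r.as_matrix()
for v in (45,80,120,160,200): print(v,(L[v,245:268].mean(0)*1000).round(1))
delta(tcp(-.09,-.065,0),Rd(yaw))
E
```

```text
45 [ 87.3   0.2 -23.1]
80 [ 75.7   0.2 -23.2]
120 [nan nan nan]
160 [ 46.5   0.2 -23.4]
200 [ 30.2   0.3 -23.4]
turn [ 0.00108628  0.0047819  -0.24111154] shift [-0.00814858 -1.74016711  0.01010755]
```

```bash
python3 -m pendant '[0,0,-0.05,0,-0.1,0,0, 0,0,-0.1,0,-0.25,0,0, 0,0,-0.15,0,-0.4,0,0, 0,0,-0.2,0,-0.55,0,0, 0,0,-0.24,0,-0.7,0,0, 0,0,-0.24,0,-0.85,0,0, 0,0,-0.24,0,-0.95,0,0, 0,0,-0.24,0,-1,0,0, 0,0,-0.24,0,-1,0,0]'
python3 - <<'E'
from h import *
delta(tcp(-.09,-.065,0),Rd(yaw))
E
```

```text
t: 5.58
tool_pos: [0.5032, -0.0428, 0.2976]
tool_rot: [0.263, -3.128, -0.002]
contact_force: [-0.4, -0.4, -1.9]
opening: 0.0179
grip_force: 80.6
turn [ 0.0030353  -0.00516002 -0.00343084] shift [ 8.06428662e-02 -7.35269923e-01  1.05514697e-04]
```

```bash
python3 -m pendant '[0,0,0,0.02,-0.15,0,0, 0,0,0,0.04,-0.3,0,0, 0,0,0,0.06,-0.45,0,0, 0,0,0,0.08,-0.6,0,0, 0,0,0,0.08,-0.7,0,0, 0,0,0,0.08,-0.735,0,0, 0,0,0,0.08,-0.735,0,0]'
python3 - <<'E'
from h import *
delta(tcp(-.09,-.065,0),Rd(yaw))
for n in ('scene','top'): d=cam(n)
o,p,r=st(); yw=np.arctan2(-r.as_matrix()[1,0],-r.as_matrix()[0,0])
print(p,np.degrees(yw))
exx=np.array([np.cos(yw),np.sin(yw),0]);eyy=np.array([-np.sin(yw),np.cos(yw),0])
ims=[]
for n,(du,dv) in (('top',(60,45)),('scene',(60,45))):
    d=load(n); i=d['image'].copy()
    c=proj(d,RING)[0].astype(int); x0,y0=c-[50,60]; i=i[y0:y0+120,x0:x0+100]
    i=cv2.resize(i,None,fx=4,fy=4,interpolation=cv2.INTER_CUBIC)
    for Q,col in ((p+exx*OFF[0]+[0,0,OFF[2]],(255,0,0)),(p+exx*OFF[0]+eyy*.048+[0,0,OFF[2]],(255,0,0)),(RING,(0,255,0))):
        q=((proj(d,Q)[0]-[x0,y0]+.5)*4).astype(int); print(n,q); cv2.circle(i,tuple(map(int,q)),3,col,-1)
    ims.append(i)
cv2.imwrite('pics/pre.png',cv2.cvtColor(np.hstack(ims),cv2.COLOR_RGB2BGR))
E
```

```text
t: 6.45
tool_pos: [0.5174, -0.2631, 0.2988]
tool_rot: [0.266, -3.13, -0.002]
contact_force: [-1.1, 0.6, -1.0]
opening: 0.0179
grip_force: 80.6
turn [ 0.0026548  -0.00105846  0.00026234] shift [ 0.00492607 -0.00327859  0.00511736]
[ 0.51736151 -0.26257961  0.2992186 ] 9.757076234048636
top [328 329]
top [271 339]
top [202 244]
scene [ 13 250]
scene [ 67 213]
scene [205 245]
```

View pics/pre.png

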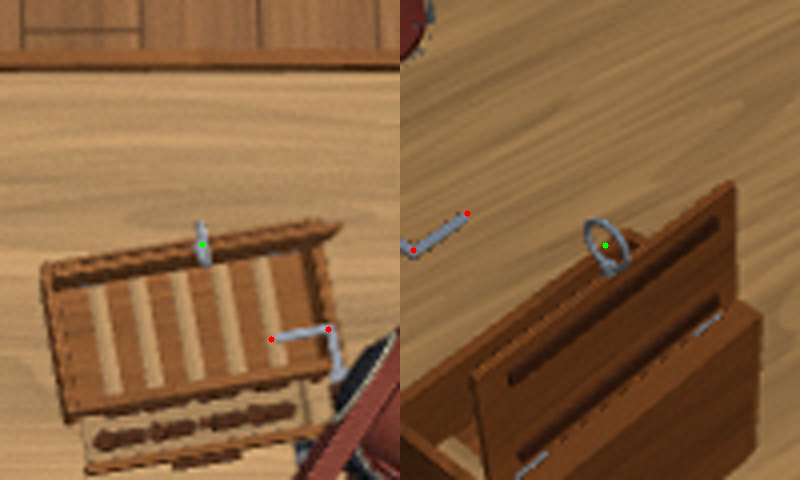

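Left (top): the predicted peg points at (328,329) and (271,339) sit on the real peg, and the ring centre at (202,244) is on the ring. Right (scene): they match too. I push forward, then slide in sideways.

```bash
python3 -m pendant '[0,0,0,-0.08,0,0,0, 0,0,0,-0.16,0,0.003,0, 0,0,0,-0.24,0,0.003,0, 0,0,0,-0.295,0,0.003,0, 0,0,0,-0.295,0,0.003,0, 0,0,0,-0.295,0.05,0.003,0, 0,0,0,-0.295,0.1,0.003,0, 0,0,0,-0.295,0.15,0.003,0, 0,0,0,-0.295,0.19,0.003,0, 0,0,0,-0.295,0.22,0.003,0, 0,0,0,-0.295,0.22,0.003,0, 0,0,0,-0.295,0.22,0.003,0]'
python3 - <<'E'
from h import *
delta(tcp(0,0,0),Rd(yaw))
for n in ('scene','top'): d=cam(n)
ims=[]
for n in ('top','scene'):
    d=load(n); i=d['image']; c=proj(d,RING)[0].astype(int); x0,y0=c-[30,30]
    ims.append(cv2.resize(i[y0:y0+60,x0:x0+60],None,fx=6,fy=6,interpolation=cv2.INTER_CUBIC))
cv2.imwrite('pics/in.png',cv2.cvtColor(np.hstack(ims),cv2.COLOR_RGB2BGR))
E
```

```text
t: 8.05
tool_pos: [0.5933, -0.1844, 0.2985]
tool_rot: [0.264, -3.13, 0.0]
contact_force: [-0.9, -0.3, -0.9]
opening: 0.0184
grip_force: 80.6
turn [-0.0004157  -0.00021755 -0.00155399] shift [-0.00136725 -0.00260174  0.00386666]
```

View pics/in.png

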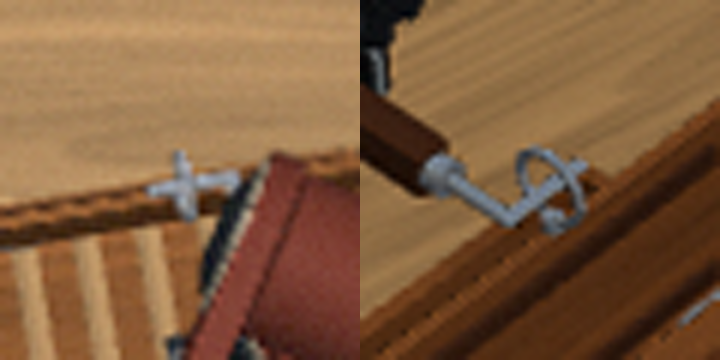

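The peg is through the ring: the top crop shows it crossing at (185,185), and the scene crop shows the tip beyond the ring at (583,163). Now I pull along the arc.

```bash
python3 -m pendant '[0,0,0,0.04,0,0,0, 0,0,0,0.08,0,0.005,0, 0,0,0,0.123,0,0.02,0, 0,0,0,0.156,0,0.033,0, 0,0,0,0.188,0,0.046,0, 0,0,0,0.214,0,0.062,0, 0,0,0,0.24,0,0.078,0, 0,0,0,0.267,0,0.096,0, 0,0,0,0.29,0,0.117,0, 0,0,0,0.314,0,0.138,0, 0,0,0,0.336,0,0.16,0, 0,0,0,0.336,0,0.16,0]'
python3 - <<'E'
from h import *
delta(tcp(0,0,0),Rd(yaw))
for n in ('scene',): d=cam(n)
c=proj(d,RING+ex*-.1+[0,0,-.05])[0].astype(int); x0,y0=c-[50,50]
cv2.imwrite('pics/half.png',cv2.cvtColor(cv2.resize(d['image'][y0:y0+100,x0:x0+100],None,fx=4,fy=4),cv2.COLOR_RGB2BGR))
E
```

```text
t: 9.65
tool_pos: [0.4931, -0.201, 0.2496]
tool_rot: [0.264, -3.129, -0.001]
contact_force: [-0.4, -0.9, -0.4]
opening: 0.018
grip_force: 80.6
turn [ 0.00136579 -0.00288624 -0.00203184] shift [-0.33977464 -0.00365858 -0.15949774]
```

View pics/half.png

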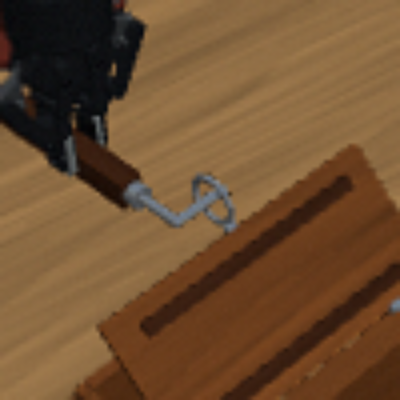

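The crop shows the flap about half-way over, with the peg still in the ring at (212,203). I continue down to shut.

```bash
python3 -m pendant '[0,0,0,0.028,0,0.038,0, 0,0,0,0.053,0,0.076,0, 0,0,0,0.073,0,0.119,0, 0,0,0,0.091,0,0.162,0, 0,0,0,0.104,0,0.206,0, 0,0,0,0.112,0,0.253,0, 0,0,0,0.114,0,0.29,0, 0,0,0,0.114,0,0.315,0, 0,0,0,0.113,0,0.335,0, 0,0,0,0.112,0,0.347,0, 0,0,0,0.112,0,0.347,0]'
python3 - <<'E'
from h import *
delta(tcp(-.135,0,-.14),Rd(yaw))
d=cam('scene')
P=cloud(d); hinge=RING+ex*.0055-[0,0,.14]
Q=P-hinge; a=Q@ex; b=Q@ey; z=Q[...,2]
k=(a>-.105)&(a<-.01)&(abs(b)<.11)&(z>-.01)
l=np.polyfit(a[k],z[k],1); print('slope (flap rad)',-l[0],k.sum(), z[k].min(),z[k].max())
E
```

```text
t: 11.08
tool_pos: [0.4609, -0.2066, 0.1463]
tool_rot: [0.265, -3.13, -0.0]
contact_force: [0.7, -0.0, -0.8]
opening: 0.0181
grip_force: 80.6
turn [ 0.00014816 -0.00033938 -0.0008345 ] shift [ 0.00088654 -0.00378258 -0.03670343]
slope (flap rad) -0.008257710815388968 1841 -0.00255387316542105 0.013861339834638386
```

```bash
python3 -m pendant '[0,0,0,0,0,0.008,0, 0,0,0,0,0,0.016,0, 0,0,0,0,0,0.02,0, 0,0,0,0,0,0.02,0]'
python3 - <<'E'
from h import *
delta(tcp(-.135,0,-.14),Rd(yaw)); print(st()[0]['contact_force'])
d=cam('scene')
P=cloud(d); hinge=RING+ex*.0055-[0,0,.14]
Q=P-hinge; a=Q@ex; b=Q@ey; z=Q[...,2]
k=(a>-.105)&(a<-.01)&(abs(b)<.11)&(z>-.01)
l=np.polyfit(a[k],z[k],1); print('slope',-l[0],k.sum())
E
```

```text
t: 11.62
tool_pos: [0.4623, -0.2071, 0.1422]
tool_rot: [-0.264, 3.126, -0.002]
contact_force: [1.0, 0.7, 5.4]
opening: 0.0182
grip_force: 81.5
turn [-0.00328229  0.00779293 -0.0014378 ] shift [ 0.00520649 -0.00157579 -0.05029641]
[0.98486066 0.65444862 5.39736967]
slope 0.0004800642139132881 1840
```

The stop is firm (5 N reaction) and the flap slope is about 0, so it is shut. I centre the peg in the ring, slide it out to the right, and back off.

```bash
python3 -m pendant '[0,0,0,0,0,-0.02,0, 0,0,0,0.002,0,-0.043,0, 0,0,0,0.002,0,-0.043,0, 0,0,0,0.002,-0.05,-0.043,0, 0,0,0,0.002,-0.1,-0.043,0, 0,0,0,0.002,-0.15,-0.043,0, 0,0,0,0.002,-0.2,-0.043,0, 0,0,0,0.002,-0.25,-0.043,0, 0,0,0,0.1,-0.25,-0.043,0, 0,0,0,0.2,-0.25,-0.05,0, 0,0,0,0.3,-0.25,-0.1,0, 0,0,0,0.3,-0.25,-0.1,0]'
python3 - <<'E'
from h import *
o,p,r=st(); print(o['contact_force'])
d=cam('scene')
P=cloud(d); hinge=RING+ex*.0055-[0,0,.14]
Q=P-hinge; a=Q@ex; b=Q@ey; z=Q[...,2]
k=(a>-.105)&(a<-.01)&(abs(b)<.11)&(z>-.01)
l=np.polyfit(a[k],z[k],1); print('slope',-l[0],k.sum())
w=cam('wrist'); L=(cloud(w)-p)@r.as_matrix()
for v in (45,80,160,200): print(v,(L[v,245:268].mean(0)*1000).round(1))
delta([.42,.22,.25],Rd(np.radians(2.5)))
E
```

```text
t: 13.18
tool_pos: [0.3842, -0.2971, 0.1717]
tool_rot: [-0.261, 3.129, -0.003]
contact_force: [0.2, -0.7, -0.9]
opening: 0.0181
grip_force: 80.7
[ 0.20232433 -0.65365671 -0.87437404]
slope -0.0026997150376811365 1832
45 [ 88.    0.3 -18.3]
80 [ 76.2   0.3 -18.5]
160 [ 46.8   0.3 -18.9]
200 [ 30.5   0.3 -19. ]
turn [-0.00091688  0.00147581  0.2375126 ] shift [-0.40330314  1.67688435 -0.26511589]
```

```bash
python3 -m pendant '[0,0,0,0,0,-0.13,0, 0,0,0,0,0,-0.26,0, 0,0,0.05,0,0.12,-0.265,0, 0,0,0.1,0,0.27,-0.265,0, 0,0,0.15,-0.1,0.42,-0.265,0, 0,0,0.2,-0.1,0.57,-0.265,0, 0,0,0.24,-0.2,0.72,-0.265,0, 0,0,0.24,-0.3,0.87,-0.265,0, 0,0,0.24,-0.4,0.97,-0.265,0, 0,0,0.24,-0.4,1,-0.265,0, 0,0,0.24,-0.4,1,-0.265,0]'
python3 - <<'E'
from h import *
delta([.44,.21,.02],Rd(np.radians(2.5)))
E
```

```text
t: 14.65
tool_pos: [0.4525, 0.0207, 0.2493]
tool_rot: [0.07, -3.139, 0.0]
contact_force: [-1.4, -0.8, -1.5]
opening: 0.0183
grip_force: 80.6
turn [-8.72835501e-05 -2.77569470e-03  2.37480607e-03] shift [0.01226878 0.63220331 0.76443648]
```

```bash
python3 -m pendant '[0,0,0,0.01,0.15,0,0, 0,0,0,0.01,0.3,0,0, 0,0,0,0.01,0.45,0.1,0, 0,0,0,0.01,0.58,0.22,0, 0,0,0,0.01,0.63,0.36,0, 0,0,0,0.01,0.63,0.5,0, 0,0,0,0.01,0.63,0.62,0, 0,0,0,0.01,0.63,0.7,0, 0,0,0,0.01,0.63,0.75,0, 0,0,0,0.01,0.63,0.775,0, 0,0,0,0.01,0.63,0.775,0]'
python3 - <<'E'
from h import *
delta([.44,.21,.007],Rd(np.radians(2.5)))
E
```

```text
t: 16.02
tool_pos: [0.4418, 0.2086, 0.0176]
tool_rot: [-0.067, 3.141, 0.0]
contact_force: [0.5, 0.0, -0.7]
opening: 0.0183
grip_force: 80.6
turn [ 2.50691025e-05  4.49086984e-04 -2.12368198e-03] shift [0.00586346 0.00486946 0.03544925]
```

```bash
python3 -m pendant '[0,0,0,0,0,0.012,0, 0,0,0,0,0,0.022,0, 0,0,0,0,0,0.028,0, 0,0,0,0,0,0.033,0, 0,0,0,0,0,0.036,0, 0,0,0,0,0,0.036,0]'
```

```text
t: 16.77
tool_pos: [0.4417, 0.2089, 0.0071]
tool_rot: [0.068, -3.141, -0.0]
contact_force: [-1.0, -0.2, 2.5]
opening: 0.0182
grip_force: 81.2
```

```bash
python3 -m pendant '[0,0,0,0,0,0,0.25, 0,0,0,0,0,0,0.4, 0,0,0,0,0,0,0.6, 0,0,0,0,0,0,0.8, 0,0,0,0,0,0,0.8, 0,0,0,0,0,-0.05,0.8, 0,0,0,0,0,-0.15,0.8, 0,0,0,0,0,-0.3,0.8, 0,0,0,0,0,-0.5,0.8, 0,0,0,0,0,-0.65,0.8, 0,0,0,0,0,-0.65,0.8]'
python3 - <<'E'
from h import *
d=cam('scene'); save(d,'end.png')
P=cloud(d); hinge=RING+ex*.0055-[0,0,.14]
Q=P-hinge; a=Q@ex; b=Q@ey; z=Q[...,2]
k=(a>-.105)&(a<-.01)&(abs(b)<.11)&(z>-.01)
print('slope',-np.polyfit(a[k],z[k],1)[0],k.sum())
w=cam('wrist'); P=cloud(w); im=w['image'].astype(int)
m=np.zeros(im.shape[:2],bool); m[20:235,225:290]=1
k=m&(im.sum(2)<190)&(P[...,2]<.06); X=P[k]; print('stick top',np.median(X[:,2]),np.polyfit(X[:,0],X[:,2],1),X.min(0),X.max(0))
E
```

```text
t: 18.15
tool_pos: [0.4443, 0.2098, 0.2083]
tool_rot: [-0.068, 3.13, 0.005]
contact_force: [-0.3, 0.8, -0.9]
opening: 0.068
grip_force: 0.0
slope -0.002204512823359574 1834
stick top 0.026619943087033693 [-0.0005182  0.0268063] [0.3495463  0.19565964 0.02290517] [0.4969319  0.21954493 0.02939984]
```

View pics/end.png

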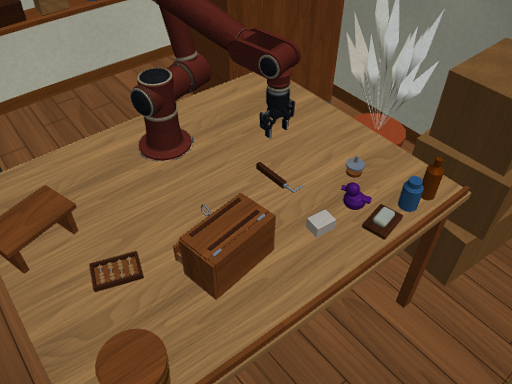

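The final picture shows the flap shut at (228,235), the pole flat at (277,178), and everything else in place.

```bash
python3 -c "from station import ctrl; print(ctrl.finish_job())"
```

```text
the job is handed in; nothing more can be done
None
```

The flap was pulled shut with the hook pole, the pole was unhooked and laid flat on the shelf, and the job was handed in at about 18 s; the hand-in returned no verdict.

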